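# Lock the microtome handwheel before the block is changed

### The job

Lock the handwheel of the microtome so that the specimen block can be changed safely: with a fingertip or the outside of the fingers push the crank handle round until the slot in the wheel's rim stands under the lock bolt, then press the bolt down fully home through the slot, and withdraw. Push only: grip nothing and pick nothing up, and leave the things lying round and on the machine where they are.

Things in the scene. Friction and masses are not known exactly. Their poses are not given: they have to be found in the camera images.
- microtome: Bench rotary microtome (fixed): white housing 180 (x) by 260 (y) by 224 mm high on a grey base, blade holder at its +y end, a shallow tray on top. Origin: under the housing's middle, at bench height; z up. The handwheel is on its -x face, towards the robot: from there +y is left. Bracket and bolt over the wheel reach at most 14 mm in front of the wheel's middle plane, only the crank handle further
- wheel_turn (a joint): Turn of the handwheel, rad, about the microtome's x axis. 0: slot at 12 o'clock, exactly under the bolt. Starts negative; grows clockwise seen from the robot (top of the wheel moves to -y). End stops at -2.2 and 0.5. Friction 0.12 N m, so 3 to 6 N on the handle turn it; it stays where it is left. The specimen head rises and falls with it
- handwheel: Dark steel handwheel, a disc 150 mm across, rim 18 mm thick. Origin: its centre, 125 mm above the bench and 121 mm from the microtome's origin along -x; axes turn with it (parallel to the microtome's at wheel_turn 0), z points to its one slot. Its black crank handle, a round bar 20 mm thick, stands out along -x from x = -9 to -84 mm at y = -32, z = 38 mm, so 50 mm off the axis and 40 deg clockwise of the slot
- crank_grip (a point): Point on the crank handle's axis 54 mm in front of the wheel's middle plane, the place to push it
- slot (a point): Middle of the slot's mouth, at the rim's outer edge. The slot is cut right through the rim, 13 mm wide (21 mm at the chamfered mouth) and 20 mm deep, and is the only one
- bolt_travel (a joint): Travel of the lock bolt, m: 0 fully up (start), 0.022 fully home. A flat steel bar 10 mm wide, tapered at its tip, that slides straight down in a bracket above the wheel; friction 2.5 N holds it where it is left. On the rim outside the slot it stops after 0.005; it enters only with the wheel within about 0.08 rad of 0, and then draws the wheel in line
- lock_bolt: The bolt. Origin: centre of its lower end, 5 mm above the wheel's rim when it is up; axes as the microtome's. On top it has a round steel head 26 mm across, 8 mm thick
- bolt_top (a point): Centre of the bolt head's flat top, the place to press; 256 mm above the bench when the bolt is up, 234 mm when it is home
- coverslip_box: Loose small carton 46 x 62 x 16 mm on the bench beside the microtome; origin under its middle. Leave alone
- forceps: Loose steel forceps 126 mm long on the bench; origin under their middle. Leave alone
- petri_dish: Loose petri dish, 58 mm across, 15 mm high on the bench; origin under its middle. Leave alone
- brush: Loose fine brush 154 mm long, lying in the tray on top of the microtome; origin under its middle. Leave alone

How it is judged:
By the outcome, as a careful person would: the job done as asked, in the order asked, and still so for the second after the job is handed in, with the robot touching nothing.
It also fails if it takes over 42 s, if anything falls off the work surface, if the arm or the gripper's body presses on something with over 40 N, if the wrist force passes 120 N, or if a joint passes its speed limit or range.

### The arm

A 6-joint arm with a two-finger parallel gripper is mounted at the origin on a cart in front of the work surface, level with it; the furniture and walls round the work are solid. World frame = base frame: x ahead of the robot, y to its left, z up, the work surface at z = 0. Lengths are in m, angles in rad, forces in N, time in s.
With the tool pointing down it reaches from about 0.25 to 0.725 m from the base axis. Payload 4 kg.
Tool frame: the origin (TCP) lies midway between the tips of the shut fingers; the grasp point (between the pads) lies 19 mm behind it; z points along the fingers, y is the direction in which the jaws open and shut (so a half turn about z gives the same grasp; the last joint's range is limited). The gripper opens to 85 mm and grips with 20 to 120 N. Pads are 22 mm wide; open, the fingers measure 114 mm over their backs; the gripper's body (76 mm by 85 mm) begins 54 mm behind the grasp point. The pads swing forward as they close: fully open they stand 13 mm farther back than shut.
Start: joints at [-1.23, 0.241, 0.005, 1.335, 0, 1.571], TCP at [0.167, -0.471, 0.231] pointing down, gripper open.
Joint ranges: [-2.72, 2.72], [-1.05, 1.87], [-1.09, 1.28], [-1.99, 2.15], [-1.42, 1.44], [-3.14, 3.14]. Speed limits (rad/s): [2.79, 2.79, 3.14, 3.14, 3.14, 3.14].

### API

Orientations are given as a unit quaternion [x, y, z, w].
In Python, from workcell import bot, eyes, job gives the robot as it stands.
- The arm moves only by the shell command python3 -m crank 'ROWS'. ROWS is a JSON object of lists of equal length, an entry for each row: "dr": the turn, a rotation vector about the tool's x, y, z in rad, a list of three; "travel": the shift along the tool's x, y, z in m, a list of three; "hand": the finger opening in m, from 0 to 0.0854. In form: {"dr": [[wx, wy, wz], ...], "travel": [[x, y, z], ...], "hand": [hand, ...]}. A call has 1 to 10 rows; each row is the pose to reach, as a shift and turn from the pose commanded when the call began, along the tool's axes at that moment; what a row does not reach only later rows make up. A row lasts 1/8 s, in which the tool goes at most 62.5 mm and 10.7 degrees, less where a joint would pass 70% of its speed; a pose out of reach is approached as far as the arm can. A call with a gripper value outside its range is refused whole. The fingers move at their own pace and stop on an object; the grip force is fixed at half the most. Time passes only in rows, so rows that repeat a pose let the fingers close. It gives the time, the measured TCP pose, the force and the opening at its end, in the units of the state.
- bot.get_obs(): the state, without advancing time (a new reading comes with each control period).
- eyes.camera(name): name is "side" or "top"; returns a dict with "color" (480x640x3 uint8, red, green, blue), "K" (3x3 intrinsics, pixels), "D" ([k1, k2, p1, p2, k3] as OpenCV has them; the pictures are not rectified), "R" (3x3) and "t" (3): a world point X has camera coordinates R X + t. Camera axes: x right, y down, z forward; pixel columns grow to the right and rows downward; lengths in m; the calibration is good to about 2 mm. A picture is of the moment at which its call begins. There is no depth.
- job.job_done(): hands the job in, once; it reports no verdict.
The state is a dict: "clock": time; "joint_pos": joint angles; "joint_vel": joint speeds; "tau": joint torques, N m; "eef_pos": TCP position; "tool_rot": TCP orientation; "ft_force": force on the tool from outside, world axes, zero at the start; "ft_torque": the same for the moment, N m; "grip_width": finger opening in m.
Only numpy, scipy, OpenCV 4.12 (cv2) and the standard library are available. Lean on these libraries where they do the work, as an engineer would, in place of code of your own. Each camera call takes 0.05 s, during which the arm holds its last target.

## Working session

There is one attempt and no reset: what is moved stays moved. The work goes in short steps, Python scripts to look and compute and a shell command to move; the robot and the scene stay as the last step left them, time stands still between calls to the robot, and variables do not carry over. Pictures are saved under pics/ and viewed, and the job is handed in when it is done.

```bash
ls; mkdir -p pics; python3 - <<'E'
from workcell import bot, eyes, job
import cv2
print(bot.get_obs())
for n in("side","top"):
    c=eyes.camera(n); cv2.imwrite(f"pics/{n}0.png",c["color"][:,:,::-1]); print(n,c["K"],c["D"],c["R"],c["t"])
E
```

```text
pics
{'clock': 0.0, 'joint_pos': array([-1.23001074e+00,  2.41381398e-01,  3.73412857e-03,  1.33519672e+00,
       -4.27777151e-06,  1.57081186e+00]), 'joint_vel': array([ 0.00048867,  0.00149521, -0.00104283, -0.00100028,  0.00152663,
        0.00107259]), 'tau': array([ 8.79502786e-04, -3.72319472e+01,  2.52406365e+01,  1.70095830e-02,
        1.58795292e-04, -6.67941734e-06]), 'eef_pos': array([ 0.16690337, -0.47065668,  0.2304325 ]), 'tool_rot': array([ 9.85519037e-01,  1.69561727e-01, -1.75725928e-04, -1.00863834e-03]), 'ft_force': array([-0.29931654,  0.07890716,  1.16433474]), 'ft_torque': array([ 0.05523245,  0.01195632, -0.01002641]), 'grip_width': 0.08497170524979322}
side [[565.21624992   0.         310.08848167]
 [  0.         565.21624992 236.16516355]
 [  0.           0.           1.        ]] [-0.17493646  0.          0.          0.          0.        ] [[-0.99954087 -0.02330506  0.01936289]
 [-0.02888524  0.5399799  -0.84118212]
 [ 0.00914823 -0.84135521 -0.54040515]] [0.53986136 0.20866324 1.16187126]
top [[509.99023982   0.         326.46416301]
 [  0.         509.99023982 241.74740823]
 [  0.           0.           1.        ]] [0.02095546 0.         0.         0.         0.        ] [[ 0.01916996 -0.99949628  0.02529244]
 [-0.99635334 -0.02120108 -0.08264711]
 [ 0.08314171 -0.02361587 -0.99625787]] [-0.13387862  0.56363234  1.01330988]
```

View pics/side0.png

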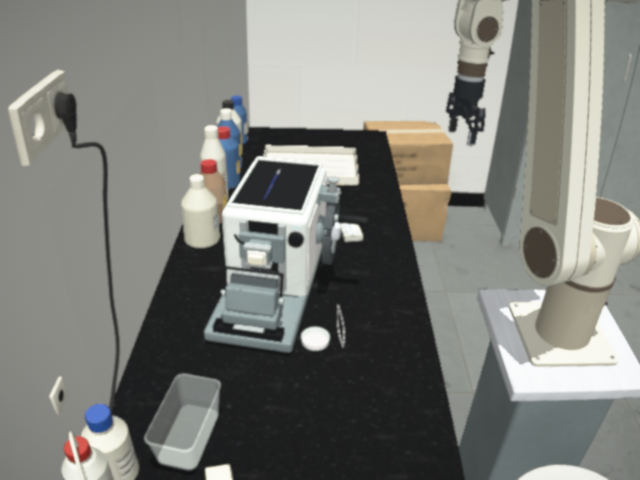

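View pics/top0.png

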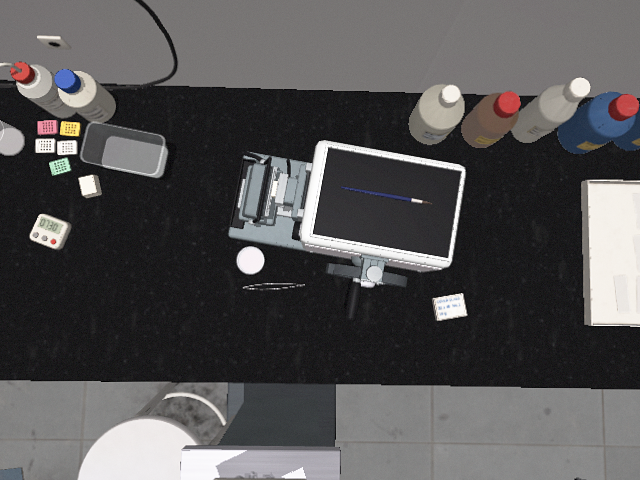

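Top view: bolt head at about (375,273), the black crank handle from about (357,285) to (352,317), and the machine slightly yawed. I'll zoom in on both views.

```bash
python3 - <<'E'
import cv2
a=cv2.imread("pics/top0.png")[240:330,300:420]; b=cv2.imread("pics/side0.png")[150:280,270:390]
g=lambda i,s:cv2.convertScaleAbs(cv2.resize(i,None,fx=s,fy=s,interpolation=cv2.INTER_CUBIC),alpha=2.0,beta=20)
cv2.imwrite("pics/topz.png",g(a,6)); cv2.imwrite("pics/sidez.png",g(b,4.6))
E
```

```text
(no output)
```

View pics/topz.png

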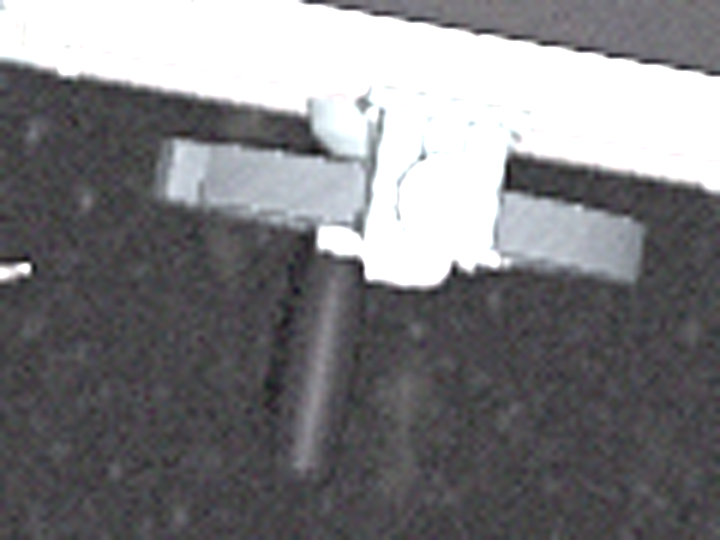

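View pics/sidez.png

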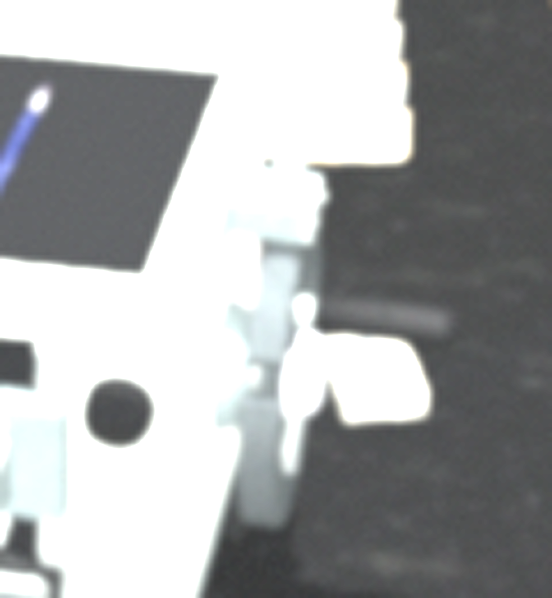

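```bash
cat > h.py <<'E'
import numpy as np, cv2
from scipy.optimize import least_squares
from workcell import bot, eyes, job
class Cam:
    def __init__(s,n): s.c=eyes.camera(n); s.K,s.D,s.R,s.t=[np.array(s.c[k],float) for k in("K","D","R","t")]
    def ray(s,p):
        u=cv2.undistortPoints(np.array([[p]],float),s.K,s.D)[0,0]
        return -s.R.T@s.t, s.R.T@np.r_[u,1]
    def plane(s,p,z):
        o,d=s.ray(p); return o+d*(z-o[2])/d[2]
    def proj(s,X):
        return cv2.projectPoints(np.array(X,float).reshape(-1,1,3),cv2.Rodrigues(s.R)[0],s.t,s.K,s.D)[0][:,0]
def tri(c1,p1,c2,p2):
    o1,d1=c1.ray(p1);o2,d2=c2.ray(p2)
    s=np.linalg.lstsq(np.c_[d1,-d2],o2-o1,rcond=None)[0]
    return (o1+s[0]*d1+o2+s[1]*d2)/2, np.linalg.norm(o1+s[0]*d1-o2-s[1]*d2)
E
python3 - <<'E'
from h import *
np.set_printoptions(precision=4,suppress=True)
T=Cam("top");S=Cam("side")
im=T.c["color"]; g=cv2.cvtColor(im,cv2.COLOR_RGB2GRAY)
m=(g>170).astype(np.uint8); m[:, :230]=0; m[:,520:]=0; m[:130]=0
n,l,st,_=cv2.connectedComponentsWithStats(m)
print(st[1:][st[1:,4]>300])
P=np.array([T.plane(p,.224) for p in [(318,142),(466,165),(449,270),(301,249)]]);print(P,P.mean(0))
for i in range(4): 
    d=P[(i+1)%4]-P[i];print(np.linalg.norm(d),np.degrees(np.arctan2(d[1],d[0])))
for p in [(370,273),(375,273)]: print('bolt',T.plane(p,.256))
print('handle tip',tri(T,(350,318.3),S,(367.6,220)))
E
```

```text
[[ 297  140  168  130 3983]
 [ 265  166   23   50  436]
 [ 237  247   27   27  589]
 [ 361  265   22   22  309]
 [ 433  293   34   27  659]
 [ 230  450  109   30 2422]]
[[ 0.7164 -0.1004  0.224 ]
 [ 0.6834 -0.3488  0.224 ]
 [ 0.5073 -0.3202  0.224 ]
 [ 0.5368 -0.0762  0.224 ]] [ 0.611  -0.2114  0.224 ]
0.2505751075881769 -97.55339003087205
0.17846304998538218 170.77582026604267
0.24577902960008624 83.1046261070216
0.18121019832378465 -7.677049139985169
bolt [ 0.499  -0.1866  0.256 ]
bolt [ 0.4991 -0.1945  0.256 ]
handle tip (array([ 0.423 , -0.1623,  0.1706]), np.float64(0.001620326533985237))
```

```bash
python3 - <<'E'
import cv2
t=cv2.imread("pics/top0.png");s=cv2.imread("pics/side0.png")
def z(im,x0,y0,w,h,f,n,g=1.0):
    i=cv2.resize(im[y0:y0+h,x0:x0+w],None,fx=f,fy=f,interpolation=cv2.INTER_CUBIC)
    i=cv2.convertScaleAbs(i,alpha=g)
    for k in range(0,w,10):
        cv2.line(i,(k*f,0),(k*f,6 if (x0+k)%50 else 14),(0,0,255),1); cv2.putText(i,str(x0+k),(k*f,24),0,.35,(0,0,255),1) if (x0+k)%20==0 else 0
    for k in range(0,h,10):
        cv2.line(i,(0,k*f),(8,k*f),(0,0,255),1); cv2.putText(i,str(y0+k),(10,k*f+4),0,.35,(0,0,255),1)
    cv2.imwrite(f"pics/{n}.png",i)
z(t,290,130,190,150,4,"z1"); z(t,320,250,90,75,8,"z2",1.0); z(s,300,150,80,70*1,8,"z3",.9)
z(t,320,250,90,75,8,"z2b",2.5)
E
```

```text
(no output)
```

View pics/z1.png

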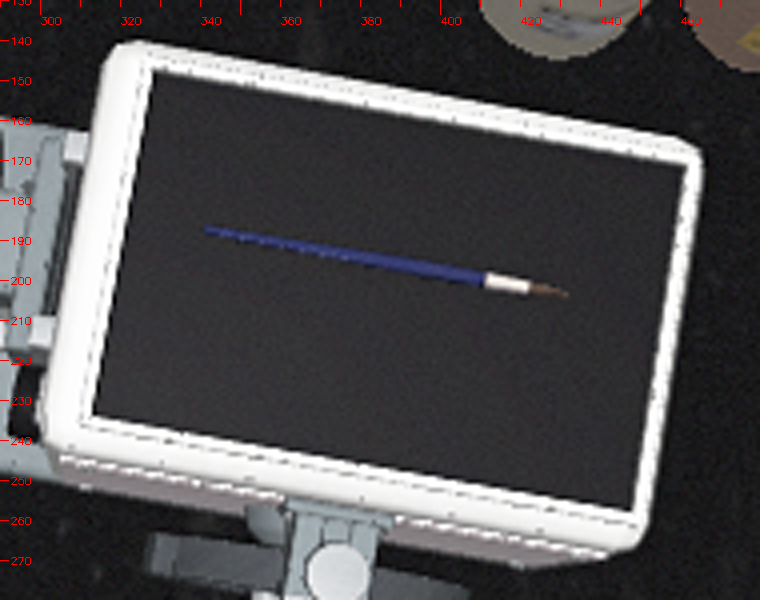

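View pics/z2.png

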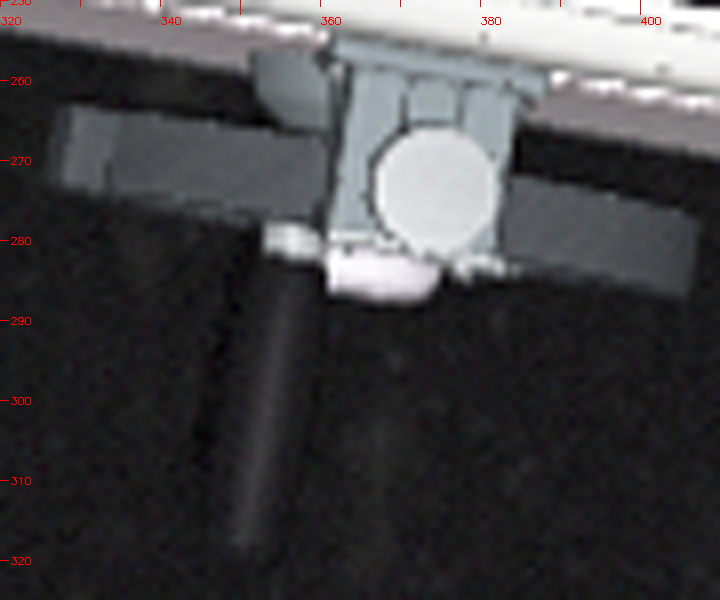

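View pics/z3.png

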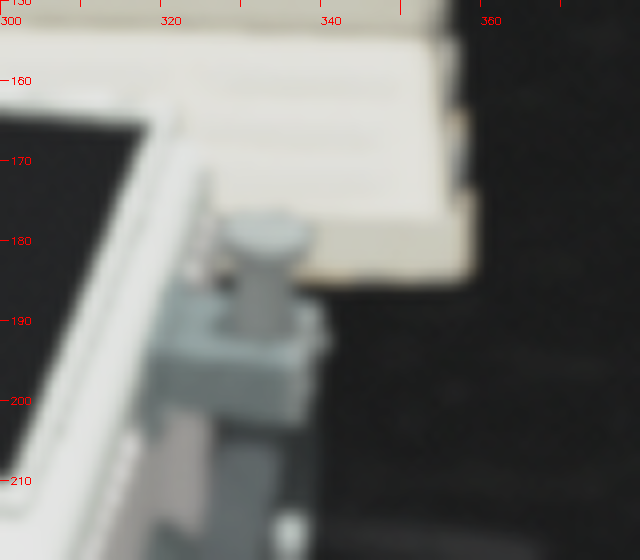

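View pics/z2b.png

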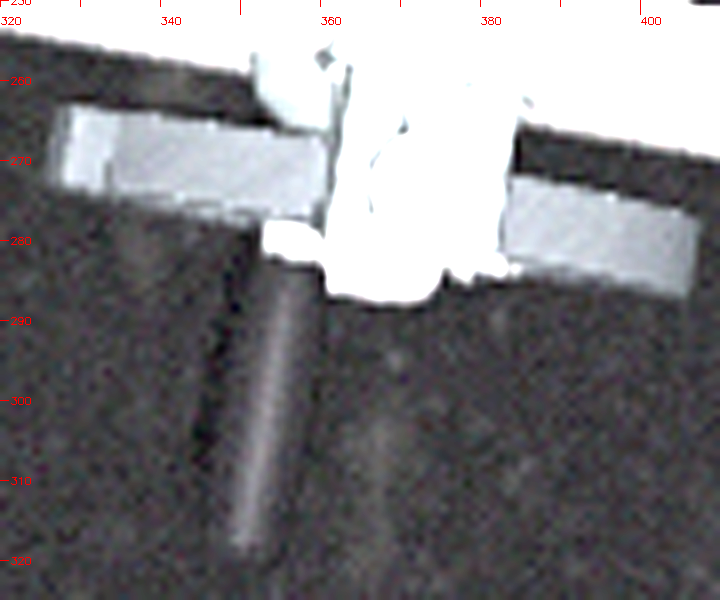

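```bash
python3 - <<'E'
from h import *
np.set_printoptions(precision=4,suppress=True)
T=Cam("top");S=Cam("side")
print('cam',T.ray((320,240))[0],S.ray((320,240))[0])
print('bolt',T.plane((374,273.3),.256),S.plane((333,178.5),.256),tri(T,(374,273.3),S,(333,178.5)))
# tray inner corners are ~ at top
P=np.array([T.plane(p,.224) for p in [(316.5,141),(465,165.5),(450,264),(302,240)]]);print(P,P.mean(0))
for i in range(4): 
    d=P[(i+1)%4]-P[i];print(np.linalg.norm(d),np.degrees(np.arctan2(d[1],d[0])))
# handle axis line in top: centre pixels
for z in (.15,.16,.17,.18): print(z,T.plane((350,318),z),T.plane((355,285),z))
for z in (.125,.15): print('wheel',z,T.plane((327,268),z),T.plane((405,282),z))
E
```

```text
cam [ 0.4799 -0.0979  1.0595] [0.535  0.8775 0.793 ]
bolt [ 0.4986 -0.1929  0.256 ] [ 0.5013 -0.1849  0.256 ] (array([ 0.4999, -0.1935,  0.2516]), np.float64(0.002266816961734892))
[[ 0.718  -0.0979  0.224 ]
 [ 0.6826 -0.3471  0.224 ]
 [ 0.5172 -0.3219  0.224 ]
 [ 0.5516 -0.0775  0.224 ]] [ 0.6174 -0.2111  0.224 ]
0.2517669410899574 -98.09684955986008
0.1672821719375653 171.31489050866665
0.24678827705201603 81.9748317796007
0.1676138384943484 -6.98193191581228
0.15 [ 0.4213 -0.1637  0.15  ] [ 0.4797 -0.1718  0.15  ]
0.16 [ 0.422 -0.163  0.16 ] [ 0.4797 -0.1709  0.16  ]
0.17 [ 0.4226 -0.1623  0.17  ] [ 0.4797 -0.1701  0.17  ]
0.18 [ 0.4233 -0.1616  0.18  ] [ 0.4797 -0.1693  0.18  ]
wheel 0.125 [ 0.5097 -0.122   0.125 ] [ 0.4869 -0.2655  0.125 ]
wheel 0.15 [ 0.5089 -0.1213  0.15  ] [ 0.4867 -0.261   0.15  ]
```

Two views agree: the wheel axis is at about (0.4985, -0.1935) with yaw about -8°. The handle is about 24° left of 12 o'clock, so wheel_turn ≈ -1.12. First I'll close the hand, align yaw and move to the handle's left side, staying high.

```bash
python3 -m crank '{"dr":[[0,0,0.06],[0,0,0.12],[0,0,0.18],[0,0,0.24],[0,0,0.3],[0,0,0.36],[0,0,0.42],[0,0,0.48],[0,0,0.48],[0,0,0.48]],"travel":[[0.043,-0.034,-0.01],[0.086,-0.068,-0.02],[0.129,-0.102,-0.02],[0.172,-0.136,-0.02],[0.215,-0.17,-0.02],[0.258,-0.204,-0.02],[0.301,-0.238,-0.02],[0.3435,-0.272,-0.02],[0.3435,-0.272,-0.02],[0.3435,-0.272,-0.02]],"hand":[0,0,0,0,0,0,0,0,0,0]}'
```

```text
clock: 1.55
eef_pos: [0.3997, -0.1, 0.2512]
tool_rot: [0.998, -0.069, -0.0, 0.0]
ft_force: [0.2, -0.6, 0.3]
grip_width: -0.0003
```

```bash
python3 -m crank '{"dr":[[0,0,0],[0,0,0],[0,0,0],[0,0,0],[0,0,0]],"travel":[[0.02,0.004,0.03],[0.035,0.009,0.06],[0.0465,0.009,0.09],[0.0465,0.009,0.106],[0.0465,0.009,0.106]],"hand":[0,0,0,0,0]}'; python3 - <<'E'
from h import *
T=Cam("top");S=Cam("side")
for c,n,(x,y,w,h) in((T,"top1",(290,230,130,110)),(S,"side1",(270,150,130,110))):
    i=cv2.resize(c.c["color"][y:y+h,x:x+w,::-1],None,fx=5,fy=5,interpolation=cv2.INTER_CUBIC); cv2.imwrite(f"pics/{n}.png",cv2.convertScaleAbs(i,alpha=1.6))
print(bot.get_obs()["clock"],bot.get_obs()["eef_pos"],bot.get_obs()["ft_force"])
E
```

```text
clock: 2.17
eef_pos: [0.4429, -0.1167, 0.1441]
tool_rot: [0.997, -0.071, -0.002, -0.0]
ft_force: [0.6, 0.5, 0.1]
grip_width: -0.0002
2.275 [ 0.4444963  -0.11659488  0.14585979] [-0.77519975 -0.08750634 -0.02729819]
```

View pics/top1.png

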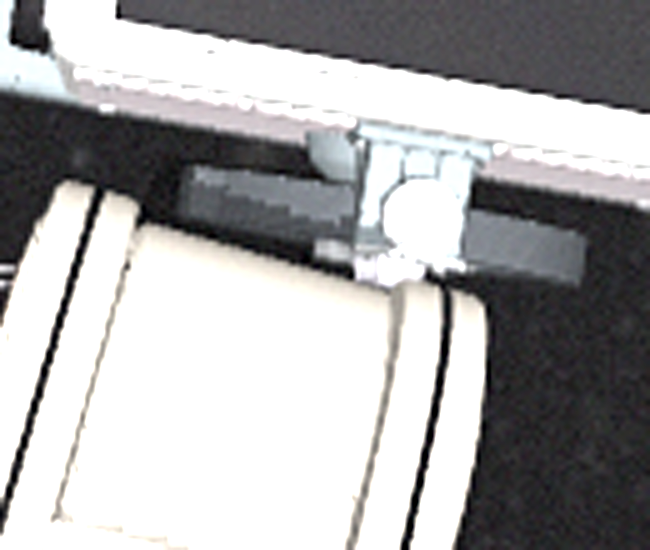

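View pics/side1.png

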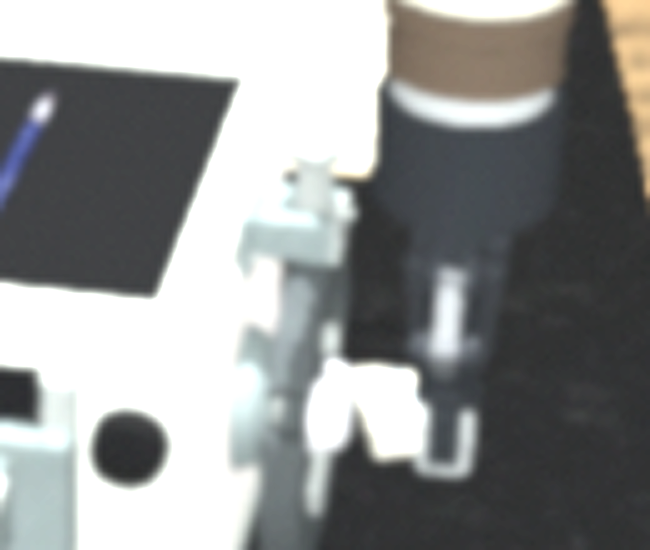

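```bash
python3 -m crank '{"dr":[[0,0,0],[0,0,0]],"travel":[[0,0.012,0],[0,0.016,0]],"hand":[0,0]}';python3 -m crank '{"dr":[[0,0,0]],"travel":[[0,0.004,0]],"hand":[0]}';python3 -m crank '{"dr":[[0,0,0]],"travel":[[0,0.004,0]],"hand":[0]}';python3 -m crank '{"dr":[[0,0,0]],"travel":[[0,0.004,0]],"hand":[0]}';python3 -m crank '{"dr":[[0,0,0]],"travel":[[0,0.004,0]],"hand":[0]}'
```

```text
clock: 2.52
eef_pos: [0.4429, -0.1325, 0.1462]
tool_rot: [0.998, -0.07, 0.001, 0.0]
ft_force: [-0.5, 0.4, 0.1]
grip_width: 0.0003
clock: 2.65
eef_pos: [0.4421, -0.1358, 0.1458]
tool_rot: [0.998, -0.07, 0.0, 0.0]
ft_force: [-0.2, 0.7, 0.5]
grip_width: 0.0002
clock: 2.78
eef_pos: [0.4414, -0.1395, 0.1455]
tool_rot: [0.998, -0.07, 0.0, 0.0]
ft_force: [-0.0, -0.2, -0.7]
grip_width: 0.0001
clock: 2.9
eef_pos: [0.4411, -0.1422, 0.1456]
tool_rot: [0.998, -0.069, 0.0, -0.002]
ft_force: [0.8, 6.8, 4.1]
grip_width: -0.0002
clock: 3.02
eef_pos: [0.4408, -0.146, 0.1457]
tool_rot: [0.998, -0.069, 0.001, -0.001]
ft_force: [0.5, 5.2, 3.1]
grip_width: -0.0001
```

```bash
python3 -m crank '{"dr":[[0,0,0],[0,0,0],[0,0,0],[0,0,0],[0,0,0],[0,0,0],[0,0,0]],"travel":[[0,0.007,0],[0,0.014,0],[0,0.021,0],[0,0.028,0],[0,0.035,0],[0,0.041,0],[0,0.045,0]],"hand":[0,0,0,0,0,0,0]}'
```

```text
clock: 3.9
eef_pos: [0.4332, -0.1914, 0.1445]
tool_rot: [0.998, -0.07, -0.001, -0.001]
ft_force: [1.3, 5.2, -3.0]
grip_width: 0.0
```

```bash
python3 -m crank '{"dr":[[0,0,0],[0,0,0],[0,0,0],[0,0,0],[0,0,0]],"travel":[[0,-0.02,0],[-0.05,-0.02,0],[-0.1,-0.02,0],[-0.14,-0.02,0],[-0.14,-0.02,0]],"hand":[0,0,0,0,0]}'; python3 - <<'E'
from h import *
T=Cam("top");S=Cam("side")
for c,n,(x,y,w,h) in((T,"top2",(320,250,90,75)),(S,"side2",(300,150,100,75))):
    i=cv2.resize(c.c["color"][y:y+h,x:x+w,::-1],None,fx=8,fy=8,interpolation=cv2.INTER_CUBIC); cv2.imwrite(f"pics/{n}.png",cv2.convertScaleAbs(i,alpha=2.5 if n=="top2" else 1.6))
E
```

```text
clock: 4.53
eef_pos: [0.2955, -0.1529, 0.1455]
tool_rot: [0.998, -0.071, -0.001, 0.001]
ft_force: [0.9, -0.2, -0.1]
grip_width: 0.0
```

View pics/top2.png

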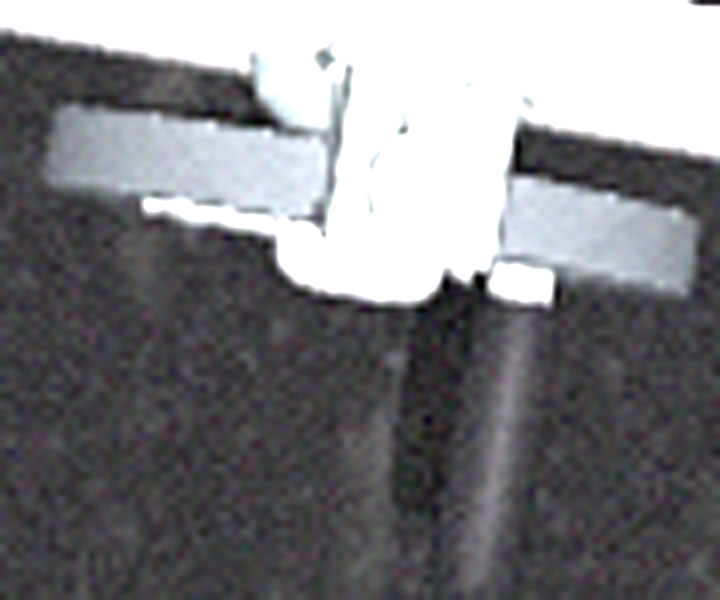

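View pics/side2.png

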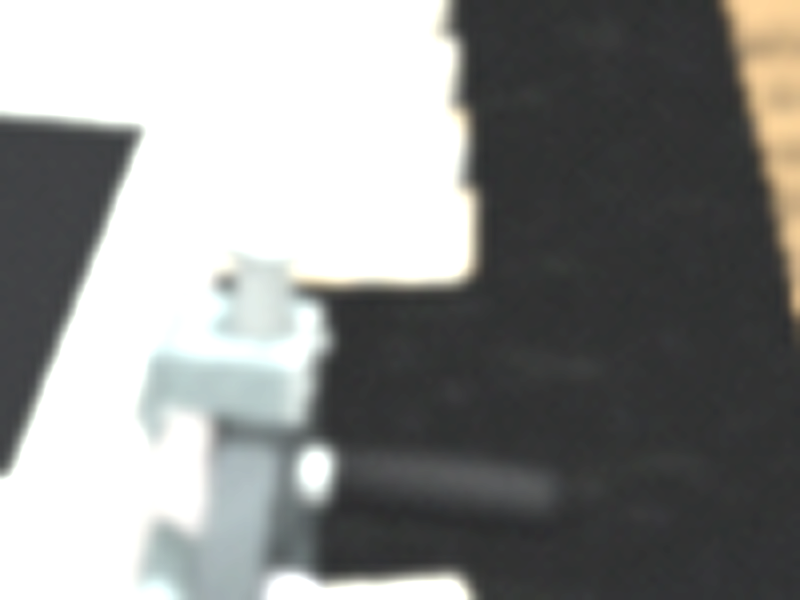

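```bash
python3 - <<'E'
from h import *
np.set_printoptions(precision=4,suppress=True)
T=Cam("top");S=Cam("side")
C=np.array([.4985,-.1935]);a=np.radians(-8);X=np.array([np.cos(a),np.sin(a)]);Y=np.array([-X[1],X[0]])
for tag,px in (("before",[(350,318),(355,288),(356.5,280)]),("after",[(379.3,322),(385,291.2),(385.3,285.4)])):
  for p in px:
    z=.125+.0445
    for _ in range(20):
        d=T.plane(p,z)[:2]-C; y=d@Y; z=.125+np.sqrt(max(0,.05**2-y*y))
    print(tag,p,'x',d@X,'y',y,'turn',-np.arcsin(y/.05)-np.radians(40))
for w in (-.15,-.1,-.05,0,.05):
    th=w+np.radians(40); pts=[np.r_[C+x*X-.05*np.sin(th)*Y,.125+.05*np.cos(th)] for x in(-.084,-.04,-.012)]
    print(w,T.proj(pts).round(1).tolist(),S.proj(pts).round(1).tolist())
E
```

```text
before (350, 318) x -0.07945102278275906 y 0.020403596687783722 turn -1.1184728553307488
before (355, 288) x -0.02705387029821024 y 0.019790385755194418 turn -1.1050789298225203
before (356.5, 280) x -0.01294647372465419 y 0.019349940994031967 turn -1.0955062687004506
after (379.3, 322) x -0.07862257271634197 y -0.03175290088492259 turn -0.010048075807209678
after (385, 291.2) x -0.024181820965438697 y -0.03394658283483526 turn 0.048174843875336104
after (385.3, 285.4) x -0.014078486808194282 y -0.03282318300237385 turn 0.017989558949112472
-0.15 [[375.9, 324.7], [379.7, 299.5], [382.1, 283.6]] [[371.6, 210.7], [351.9, 208.8], [339.4, 207.5]]
-0.1 [[377.0, 324.9], [380.8, 299.7], [383.1, 283.8]] [[371.7, 210.8], [352.0, 208.8], [339.5, 207.6]]
-0.05 [[378.0, 325.0], [381.8, 299.9], [384.2, 284.0]] [[371.7, 210.9], [352.0, 208.9], [339.6, 207.7]]
0 [[379.0, 325.1], [382.8, 300.0], [385.1, 284.2]] [[371.7, 211.1], [352.1, 209.1], [339.7, 207.9]]
0.05 [[380.0, 325.2], [383.7, 300.2], [386.1, 284.3]] [[371.7, 211.3], [352.1, 209.4], [339.7, 208.1]]
```

The handle now reads wheel_turn ≈ 0.0 (0 to 0.05 across the points), within the 0.08 window. Next I'll go over the bolt head, passing high.

```bash
python3 -m crank '{"dr":[[0,0,0],[0,0,0],[0,0,0],[0,0,0],[0,0,0],[0,0,0],[0,0,0],[0,0,0],[0,0,0]],"travel":[[0,0,-0.05],[0,0.005,-0.1],[0,0.011,-0.145],[0.05,0.011,-0.145],[0.1,0.011,-0.145],[0.15,0.011,-0.145],[0.19,0.011,-0.145],[0.207,0.011,-0.145],[0.207,0.011,-0.145]],"hand":[0,0,0,0,0,0,0,0,0]}'; python3 - <<'E'
from h import *
S=Cam("side");x,y,w,h=280,130,100,75
i=cv2.resize(S.c["color"][y:y+h,x:x+w,::-1],None,fx=8,fy=8,interpolation=cv2.INTER_CUBIC); cv2.imwrite("pics/side3.png",i)
print(bot.get_obs()["eef_pos"],S.proj([[.4986,-.1929,.256],bot.get_obs()["eef_pos"]]))
E
```

```text
clock: 5.85
eef_pos: [0.5034, -0.1923, 0.2889]
tool_rot: [0.998, -0.069, -0.001, 0.0]
ft_force: [-1.4, -0.7, 0.3]
grip_width: -0.0
[ 0.50228865 -0.19213932  0.28932012] [[334.22239237 176.83148002]
 [333.10980738 162.62121877]]
```

View pics/side3.png

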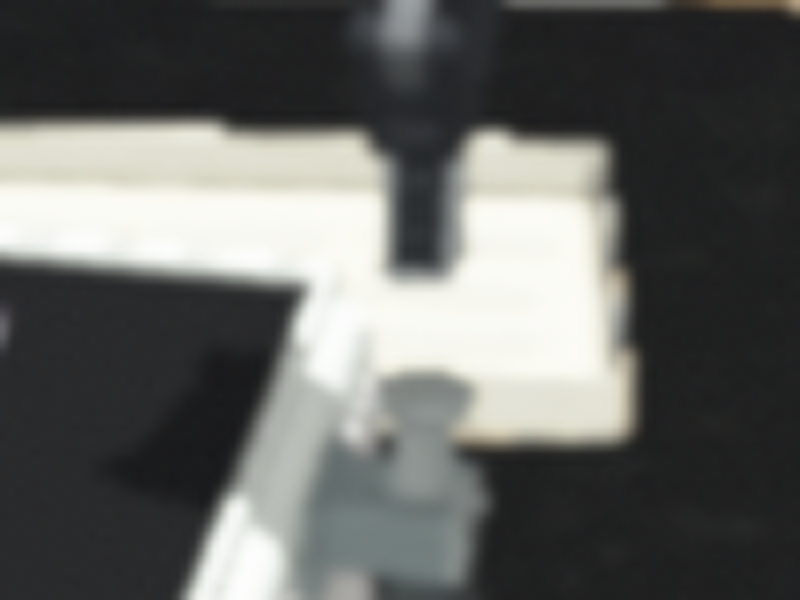

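The fingertip is at about (332.6, 163.7), directly above the bolt head at about (333.4, 178.5). Pressing down in stages.

```bash
python3 -m crank '{"dr":[[0,0,0],[0,0,0],[0,0,0]],"travel":[[-0.003,0,0.015],[-0.003,0,0.028],[-0.003,0,0.033]],"hand":[0,0,0]}';python3 -m crank '{"dr":[[0,0,0]],"travel":[[0,0,0.003]],"hand":[0]}';python3 -m crank '{"dr":[[0,0,0]],"travel":[[0,0,0.003]],"hand":[0]}';python3 -m crank '{"dr":[[0,0,0]],"travel":[[0,0,0.002]],"hand":[0]}'
```

```text
clock: 6.28
eef_pos: [0.4978, -0.1915, 0.2565]
tool_rot: [0.998, -0.07, -0.001, -0.0]
ft_force: [0.1, 0.4, 0.1]
grip_width: -0.0002
clock: 6.4
eef_pos: [0.4982, -0.1916, 0.2545]
tool_rot: [0.998, -0.07, -0.0, 0.0]
ft_force: [-0.4, 0.4, 2.5]
grip_width: 0.0001
clock: 6.52
eef_pos: [0.4986, -0.1917, 0.2519]
tool_rot: [0.998, -0.07, 0.0, 0.0]
ft_force: [-1.5, -0.3, 1.4]
grip_width: -0.0001
clock: 6.65
eef_pos: [0.4987, -0.1917, 0.2496]
tool_rot: [0.998, -0.07, 0.0, 0.0]
ft_force: [-1.3, -0.1, 1.8]
grip_width: -0.0002
```

Now 6.4 mm down at only about 2 N, so the bolt seems to be past the 5 mm rim stop. I'll continue in small steps.

```bash
for i in 1 ; do python3 -m crank '{"dr":[[0,0,0]],"travel":[[0,0,0.002]],"hand":[0]}';python3 -m crank '{"dr":[[0,0,0]],"travel":[[0,0,0.003]],"hand":[0]}';python3 -m crank '{"dr":[[0,0,0]],"travel":[[0,0,0.003]],"hand":[0]}'; done
```

```text
clock: 6.78
eef_pos: [0.4987, -0.1918, 0.2474]
tool_rot: [0.998, -0.07, 0.0, 0.0]
ft_force: [-1.9, 0.3, 2.5]
grip_width: 0.0001
clock: 6.9
eef_pos: [0.4988, -0.1918, 0.2444]
tool_rot: [0.998, -0.07, 0.0, 0.0]
ft_force: [-0.9, 0.9, 1.7]
grip_width: -0.0
clock: 7.02
eef_pos: [0.4988, -0.1918, 0.2412]
tool_rot: [0.998, -0.07, 0.0, 0.0]
ft_force: [-0.7, 0.2, 2.3]
grip_width: -0.0002
```

Bolt in the slot. On to home at 0.234.

```bash
python3 -m crank '{"dr":[[0,0,0],[0,0,0]],"travel":[[0,0,0.003],[0,0,0.006]],"hand":[0,0]}';python3 -m crank '{"dr":[[0,0,0]],"travel":[[0,0,0.002]],"hand":[0]}';python3 -m crank '{"dr":[[0,0,0]],"travel":[[0,0,0.001]],"hand":[0]}'
```

```text
clock: 7.28
eef_pos: [0.4988, -0.1917, 0.2351]
tool_rot: [0.998, -0.07, 0.0, 0.0]
ft_force: [-1.5, -0.8, 2.5]
grip_width: -0.0001
clock: 7.4
eef_pos: [0.4989, -0.1918, 0.234]
tool_rot: [0.998, -0.07, 0.001, 0.0]
ft_force: [-4.2, 0.9, 12.5]
grip_width: 0.0
clock: 7.52
eef_pos: [0.499, -0.1918, 0.234]
tool_rot: [0.998, -0.07, 0.001, 0.0]
ft_force: [-4.6, 0.7, 13.6]
grip_width: -0.0002
```

Hard stop at 0.234, so the bolt is home. One more firm nudge, then withdraw up and away and look.

```bash
python3 -m crank '{"dr":[[0,0,0],[0,0,0]],"travel":[[0,0,0.001],[0,0,0.001]],"hand":[0,0]}'; python3 -m crank '{"dr":[[0,0,0],[0,0,0],[0,0,0],[0,0,0],[0,0,0],[0,0,0],[0,0,0],[0,0,0]],"travel":[[0,0,-0.02],[0,0,-0.06],[-0.03,0,-0.07],[-0.08,0,-0.07],[-0.13,0,-0.07],[-0.18,0,-0.07],[-0.21,0,-0.07],[-0.21,0,-0.07]],"hand":[0,0,0,0,0,0,0,0]}'; python3 - <<'E'
from h import *
T=Cam("top");S=Cam("side")
for c,n,(x,y,w,h),f in((T,"top4",(220,130,260,200),3),(S,"side4",(280,130,100,75),8)):
    i=cv2.resize(c.c["color"][y:y+h,x:x+w,::-1],None,fx=f,fy=f,interpolation=cv2.INTER_CUBIC); cv2.imwrite(f"pics/{n}.png",cv2.convertScaleAbs(i,alpha=1.6 if f==3 else 1))
print(S.proj([[.4988,-.1925,.234],[.4988,-.1925,.256]]))
E
```

```text
clock: 7.78
eef_pos: [0.499, -0.1918, 0.234]
tool_rot: [0.998, -0.07, 0.002, 0.001]
ft_force: [-4.7, 0.9, 13.7]
grip_width: -0.0001
clock: 8.78
eef_pos: [0.2895, -0.1622, 0.3016]
tool_rot: [0.998, -0.07, 0.001, 0.0]
ft_force: [0.9, 0.0, 1.2]
grip_width: -0.0
[[333.70598961 186.15448275]
 [334.13021973 176.91394179]]
```

View pics/top4.png

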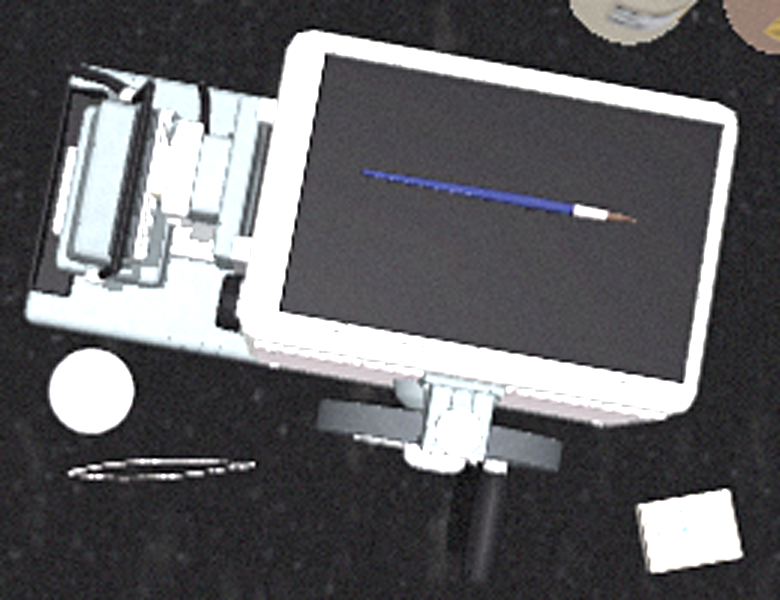

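View pics/side4.png

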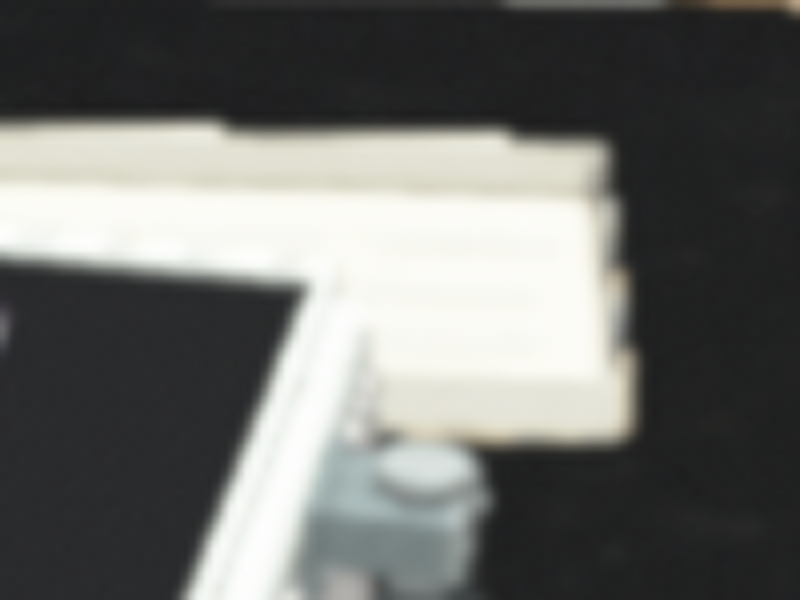

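The bolt head now sits on the bracket at side px (333.7, 188.7), about 10 px lower than before (9.2 px predicted for 22 mm). The dish, forceps, box and brush are where they were, and the arm is clear.

```bash
python3 -c "
from workcell import job; print(job.job_done())"
```

```text
the job is handed in; nothing more can be done
None
```

The handwheel is locked: the slot is under the bolt and the bolt is pressed fully home. I handed the job in at about 9 s of the 42 s allowed.

- **Handle:** I pushed the crank handle round with the outside of the shut fingers, using about 5–7 N. The wheel went from about -1.1 rad to about 0; three points on the handle gave -0.01 to 0.05 rad. The finger position suggested about -0.05 rad instead, but both are within the 0.08 rad window.
- **Bolt:** I pressed the bolt with the fingertips. It passed the 5 mm rim stop at about 2 N and stopped hard at a height of 0.234 m, the stated home height, with about 14 N on it.
- **Last checks:** After I withdrew, the side picture shows the bolt head sitting on its bracket, about 10 px lower than at the start (9.2 px predicted for 22 mm). By eye the dish, forceps, carton and brush are where they were. The arm is clear, with only about 1 N of reading noise. No check failed.

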